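Close a sprung plaster mould on its dowels and hold it shut

ROBOT

A 6-joint arm with a two-finger parallel gripper is mounted at the origin on the work surface. World frame = base frame: x ahead of the robot, y to its left, z up, the work surface at z = 0. Lengths are in m, angles in degrees, forces in N, time in s.
With the tool pointing down it reaches from about 0.325 to 0.9 m from the base axis. Payload 6.1 kg.
Tool frame: the origin (TCP) lies midway between the tips of the shut fingers; the grasp point (between the pads) lies 19 mm behind it; z points along the fingers, y is the direction in which the jaws open and shut (so a half turn about z gives the same grasp; the last joint's range is limited). The gripper opens to 87 mm and grips with 3 to 60 N. Pads are 19 mm wide; open, the fingers measure 117 mm over their backs; the gripper's body (75 mm by 190 mm) begins 51 mm behind the grasp point.
Start: joints at [-7.225, 12.628, 87.462, -0, 79.91, -7.225], TCP at [0.625, -0, 0.223] pointing down, gripper open.
Joint ranges: [-170.65, 170.65], [-52.31, 119.04], [5.05, 147.46], [-71.25, 251.25], [11.57, 151.72], [-153.62, 153.62]. Speed limits (degrees/s): [147.25, 147.25, 172.46, 180, 180, 180].

INTERFACE

Orientations are given as a 3x3 rotation matrix whose columns are the frame's x, y, z axes.
In Python, from station import robot, imaging, order gives the robot as it stands.
- The arm moves only by the tool apply_moves, never from a script. Its argument "moves" is a list of rows, each a list of 7 numbers: the closure, from -1 (fully open) to 1 (shut), then the shift along the tool's x, y, z in mm, then the turn, a rotation vector about the tool's x, y, z in degrees. A call has exactly 10 rows; each row shifts and turns the commanded pose from where the row before left it, along the tool's axes as they then stand; what a row does not reach is not made up. A row lasts 1/12 s, in which the tool goes at most 41.7 mm and 7.16 degrees, less where a joint would pass 70% of its speed; a pose out of reach is approached as far as the arm can. A call is refused whole if a number of a shift passes 41.7 or a number of a turn 7.16, either way. A call with a gripper value outside its range is refused whole. The fingers move at their own pace and stop on an object; "newtons" is the grip in N (left out, the last holds). Time passes only in rows, so rows that do not move let the fingers close, or fill a call up. It gives the time, the measured TCP pose, the force and the opening at its end, in the units of the state.
- robot.state(): the state, without advancing time (a new reading comes with each control period).
- imaging.grab_frame(name): name is "scene" or "side" or "wrist"; returns a dict with "image" (400x640x3 uint8, red, green, blue), "intrinsics" (3x3 intrinsics, pixels), "pose" (4x4, takes a point from camera to world coordinates). Camera axes: x right, y up, looking along -z (the intrinsics and any distortion apply to the point x, -y, -z); pixel columns grow to the right and rows downward; lengths in m; the calibration is good to about 2 mm. A picture is of the moment at which its call begins. There is no depth.
- order.sign_off(): hands the job in, once; it reports no verdict.
The state is a dict: "clock": time; "joint_pos": joint angles; "qvel": joint speeds; "joint_efforts": joint torques, N m; "tcp_pos": TCP position; "ee_rot": TCP orientation; "contact_force": force on the tool from outside, world axes, zero at the start; "ft_torque": the same for the moment, N m; "finger_gap": finger opening in m.
Only numpy, scipy, OpenCV 4.12 (cv2) and the standard library are available. Lean on these libraries where they do the work, as an engineer would, in place of code of your own. Each camera call takes 0.05 s, during which the arm holds its last target. There are 200 camera calls.

TASK

Pick up the notched plaster top half of the mould by its wooden rib and set it on the dowels of the fixed lower half, with both pouring notches at the same end. Press it down against the sprung knock-out plate until the two halves meet flush, and finish while still holding the pair pressed shut: do not let go. Leave the other mould half, the bowl, the brush and the plaster cone where they are.

Things in the scene. Friction and masses are not known exactly. Their poses are not given: they have to be found in the camera images.
- mould_top: Loose upper half: plaster block 120 (x) x 80 (y) x 36 mm high, 0.3-0.5 kg. Origin: centre of underside, z up. Centred on top, a wooden rib to grip: 70 (x) x 26 (y) mm, 40 high (top 76 above underside). A notch 16 wide (y), 14 deep (x) runs through the full height at the middle of the -x end. Underside sockets: 14 across, 28 deep, at (x, y) = (-32, -26) and (42, 26) mm: fits one way only.
- top_notch (a point): Point on the upper half: middle of the notched -x end, at the underside (60 mm along -x from the block's origin). Axes as mould_top.
- mould_base: Lower half, fixed: wooden board 180 (x) x 130 (y) x 16 mm, on it, centred, a plaster block 120 x 80 x 40. Origin: centre of the board's underside, z up. Flat top (parting face) at 56 mm, with a cavity and a notch 16 wide in the -x end. Two wooden dowels stand on it at (x, y) = (-32, -26) and (42, 26) mm: 24 high, 12 across for the first 12, then tapering to 5 at the tip.
- parting (a point): Centre of the lower half's parting face (56 mm above the mould_base origin), axes as mould_base. With the mould shut the origin of mould_top lies here and the axes agree.
- base_notch (a point): Point on the lower half: middle of its notched -x end, at the parting face. With the mould shut top_notch lies here.
- knockout (a joint): Sprung wooden plate 50 x 34 mm in the lower half's cavity: metres pressed down. At 0 its top is 8 mm proud of the parting face; at 0.008 level, the halves meeting. It pushes up with 8 N at 0 and 12 N at 0.008, so the upper half's weight alone does not shut the mould and it springs open when let go.
- other_half: Bystander, leave alone: a smaller mould half without notch, plaster 90 x 70 x 34 mm with a round wooden knob 22 mm across and 30 mm high on top. Origin: centre of the underside.
- bowl: Bystander: steel bowl 110 mm across, 50 mm high. Origin: centre of the underside.
- brush: Bystander: brush lying on the bench, handle to its -x.
- plaster_cone: Bystander: plaster cone 64 mm across its foot, 72 mm high. Origin: centre of the underside.
Not all that is in view belongs to the job. Leave any green look-alike of the mould_top alone. Leave any red look-alike of the mould_base alone.

How it is judged (in metres and radians):
On the way:
1. the top half is lifted clear of the bench in the gripper (height (world z) of mould_top above 0.05 m and contact force between the fingers and mould_top above 1 N), for 0.2 s.
At the end, for the whole second after the job is handed in: Top half on both dowels, right way round: centres within 4 mm, notched ends within 6 mm, faces parallel within 2 degrees, gap under 2 mm, knock-out plate pressed in over 6 mm; the gripper still bears on it (over 3 N) and the halves press on each other with over 8 N (z of mould_top in the frame of parting below 0.002 m and horizontal distance between mould_top and parting below 0.004 m and distance between top_notch and base_notch below 0.006 m and angle between the z axis of mould_top and the z axis of mould_base, either way round below 0.035 rad and value of joint knockout above 0.006 m and contact force between mould_top and mould_base above 8 N and contact force between the fingers and mould_top above 3 N); the arm keeps its last pose, push and grip.
It fails at once if the other mould half is moved (distance of other_half from where it was at the start of the episode above 0.02 m).
It fails at once if the bowl is moved (distance of bowl from where it was at the start of the episode above 0.02 m).
It fails at once if the brush is moved (distance of brush from where it was at the start of the episode above 0.02 m).
It fails at once if the plaster cone is moved (distance of plaster_cone from where it was at the start of the episode above 0.02 m).
It also fails if it takes over 42 s, if anything falls off the work surface, if the arm or the gripper's body presses on something with over 40 N, if the wrist force passes 120 N, or if a joint passes its speed limit or range.

## Working session

There is one attempt and no reset: what is moved stays moved. The work goes in short steps, Python scripts to look and compute and a tool call to move; the robot and the scene stay as the last step left them, time stands still between calls to the robot, and variables do not carry over. Pictures are saved under pics/ and viewed, about 8 in all and at most 12, crops included, and the job is handed in when it is done.

Besides the shell and the picture viewer there is one more tool, called after ">>>" as name([rows], argument=value, ...), one row to a line, values as JSON. apply_moves: Moves the arm, as the interface text tells. Its arguments: {"type":"object","properties":{"moves":{"type":"array"},"newtons":{"type":"number"}},"required":["moves"]}

```bash
mkdir -p pics; cat > h.py <<'E'
import numpy as np, cv2
from station import robot, imaging, order
def grab(n, save=None):
    f=imaging.grab_frame(n)
    if save: cv2.imwrite('pics/'+save+'.png',cv2.cvtColor(f['image'],cv2.COLOR_RGB2BGR)); np.savez('pics/'+save+'.npz',**{k:np.array(v) for k,v in f.items() if k in('image','intrinsics','pose')})
    return f
def load(s): return dict(np.load('pics/'+s+'.npz'))
def ray(f,uv):
    K=np.array(f['intrinsics']);T=np.array(f['pose'])
    uv=np.atleast_2d(uv).astype(float)
    d=np.c_[(uv[:,0]-K[0,2])/K[0,0],-(uv[:,1]-K[1,2])/K[1,1],-np.ones(len(uv))]
    return T[:3,3],d@T[:3,:3].T
def onz(f,uv,z):
    o,d=ray(f,uv); return o+d*((z-o[2])/d[:,2])[:,None]
def proj(f,P):
    K=np.array(f['intrinsics']);T=np.array(f['pose'])
    p=(np.atleast_2d(P)-T[:3,3])@T[:3,:3]
    return np.c_[K[0,0]*p[:,0]/-p[:,2]+K[0,2],K[1,1]*-p[:,1]/-p[:,2]+K[1,2]]
E
python3 - <<'E'
from h import *
fs={n:grab(n,n+'0') for n in('scene','side','wrist')}
for n,f in fs.items(): print(n,f.keys(),np.round(f['intrinsics'],1).tolist(),np.round(f['pose'],3).tolist())
print(robot.state())
E
```

```text
scene dict_keys(['image', 'intrinsics', 'pose']) [[452.0, 0.0, 318.3], [0.0, 452.0, 204.3], [0.0, 0.0, 1.0]] [[0.887, -0.289, 0.361, 1.029], [0.462, 0.568, -0.681, -0.967], [-0.008, 0.771, 0.637, 0.95], [0.0, 0.0, 0.0, 1.0]]
side dict_keys(['image', 'intrinsics', 'pose']) [[476.0, 0.0, 324.1], [0.0, 476.0, 204.3], [0.0, 0.0, 1.0]] [[0.994, 0.047, -0.098, 0.385], [-0.107, 0.588, -0.802, -1.034], [0.02, 0.808, 0.589, 0.808], [0.0, 0.0, 0.0, 1.0]]
wrist dict_keys(['image', 'intrinsics', 'pose']) [[337.9, 0.0, 316.7], [0.0, 337.9, 193.3], [0.0, 0.0, 1.0]] [[1.0, -0.001, 0.001, 0.625], [0.0, 0.958, 0.287, 0.077], [-0.001, -0.287, 0.958, 0.384], [0.0, 0.0, 0.0, 1.0]]
{'clock': 0.15, 'joint_pos': array([-7.22396333e+00,  1.26662186e+01,  8.75087409e+01,  1.13782054e-03,
        7.99114647e+01, -7.22568208e+00]), 'qvel': array([-0.06080841, -0.12543111, -0.20995976,  0.01501777, -0.0763769 ,
       -0.00391448]), 'joint_efforts': array([ 5.44750201e-04, -4.95191681e+01, -3.87881935e+01,  6.99610985e-02,
        5.31197037e-02, -7.11234907e-05]), 'tcp_pos': array([6.24531311e-01, 7.36185020e-05, 2.21692070e-01]), 'ee_rot': array([[-2.63482409e-05,  9.99998884e-01, -1.49395359e-03],
       [ 9.99999978e-01,  2.66606157e-05,  2.09073167e-04],
       [ 2.09112764e-04, -1.49394805e-03, -9.99998862e-01]]), 'contact_force': array([-0.2154472 , -0.10976003, -0.24869479]), 'ft_torque': array([-0.00425035,  0.0441094 ,  0.00601543]), 'finger_gap': 0.08718428724659308}
```

View pics/scene0.png

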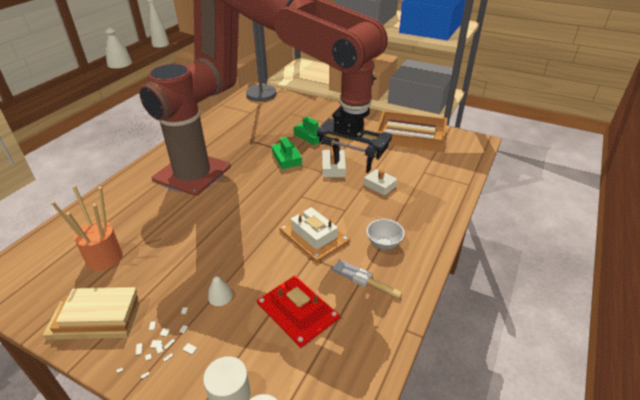

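View pics/side0.png

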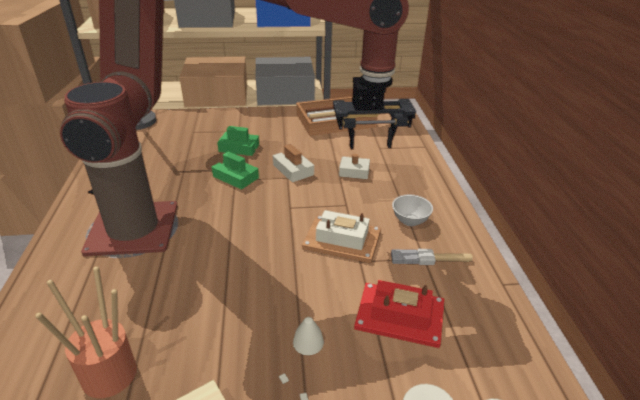

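The scene view shows the candidates for the top half:
- White block with a brown rib, scene (334,163), side (293,163).
- Green look-alikes, scene (287,153) and (308,130).
- White block with a round knob, the other half, scene (380,182), side (355,168).

For the base, the white block on a board is at scene (315,230) and the red look-alike at (298,308). I choose the white ribbed block and the white base, and will check them in a close crop.

```bash
python3 - <<'E'
from h import *
s=load('scene0');d=load('side0')
for nm,a,b in [('top',(334,165),(293,165)),('base',(315,228),(343,228)),('other',(380,182),(355,168)),('bowl',(385,236),(412,210)),('brush',(368,278),(430,257)),('cone',(219,290),(308,333))]:
    print(nm,onz(s,a,.03).round(3),onz(d,b,.03).round(3))
def crop(f,x0,y0,w,h,k): return cv2.resize(f['image'][y0:y0+h,x0:x0+w,::-1],None,fx=k,fy=k,interpolation=cv2.INTER_CUBIC)
a=np.hstack([crop(s,270,110,130,100,3),crop(d,205,120,130,100,3)])
w=load('wrist0')['image'][:,:,::-1]; w=cv2.resize(w,(480,300)); w=cv2.copyMakeBorder(w,0,0,0,780-480,0)
cv2.imwrite('pics/c1.png',np.vstack([a,w]))
E
```

```text
top [[0.456 0.237 0.03 ]] [[0.44  0.239 0.03 ]]
base [[ 0.551 -0.087  0.03 ]] [[ 0.553 -0.083  0.03 ]]
other [[0.64  0.217 0.03 ]] [[0.631 0.207 0.03 ]]
bowl [[ 0.751 -0.024  0.03 ]] [[ 0.753 -0.021  0.03 ]]
brush [[ 0.769 -0.197  0.03 ]] [[ 0.748 -0.211  0.03 ]]
cone [[ 0.439 -0.411  0.03 ]] [[ 0.435 -0.412  0.03 ]]
```

View pics/c1.png

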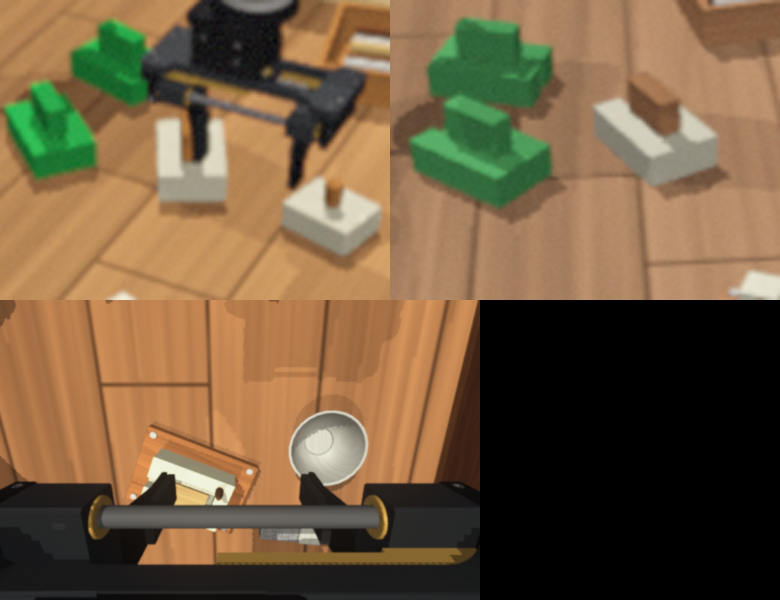

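The crop confirms the white block with a long rectangular brown rib as the target, at crop (190,160) and (655,130). The knobbed block and both green ones are rejected. Neither notch is visible yet, so I'll put the wrist camera over the base, then over the top half.

>>> apply_moves([
  [-1, -30, -15, 0, 0, 0, 0],
  [-1, -30, -15, 0, 0, 0, 0],
  [-1, -30, -15, 0, 0, 0, 0],
  [-1, -30, -15, 0, 0, 0, 0],
  [-1, -25, -12, 0, 0, 0, 0],
  [-1, 0, 0, 0, 0, 0, 0],
  [-1, 0, 0, 0, 0, 0, 0],
  [-1, 0, 0, 0, 0, 0, 0],
  [-1, 0, 0, 0, 0, 0, 0],
  [-1, 0, 0, 0, 0, 0, 0],
])

```text
clock: 0.98
tcp_pos: [0.5534, -0.1439, 0.2224]
ee_rot: [[-0.002, 1.0, -0.0], [1.0, 0.002, 0.0], [0.0, -0.0, -1.0]]
contact_force: [-0.6, -0.2, 0.6]
finger_gap: 0.0872
```

```bash
python3 - <<'E'
from h import *
grab('wrist','wbase'); print(robot.state()['tcp_pos'])
E
```

```text
[ 0.55338015 -0.14395024  0.222437  ]
```

>>> apply_moves([
  [-1, 40, -12, 0, 0, 0, 0],
  [-1, 40, -12, 0, 0, 0, 0],
  [-1, 40, -12, 0, 0, 0, 0],
  [-1, 40, -12, 0, 0, 0, 0],
  [-1, 40, -12, 0, 0, 0, 0],
  [-1, 40, -12, 0, 0, 0, 0],
  [-1, 40, -12, 0, 0, 0, 0],
  [-1, 40, -12, 0, 0, 0, 0],
  [-1, 0, 0, 0, 0, 0, 0],
  [-1, 0, 0, 0, 0, 0, 0],
])

```text
clock: 1.87
tcp_pos: [0.4563, 0.1769, 0.2227]
ee_rot: [[-0.006, 1.0, 0.0], [1.0, 0.006, 0.0], [0.0, 0.0, -1.0]]
contact_force: [0.3, 0.0, 0.5]
finger_gap: 0.0872
```

```bash
python3 - <<'E'
from h import *
a=grab('wrist','wtop')['image']; print(robot.state()['tcp_pos'])
b=load('wbase')['image']
c=np.hstack([b[:320,120:520],a[:320,120:520]])[:,:,::-1]
cv2.imwrite('pics/c2.png',c)
E
```

```text
[0.45688705 0.17538317 0.22260219]
```

View pics/c2.png

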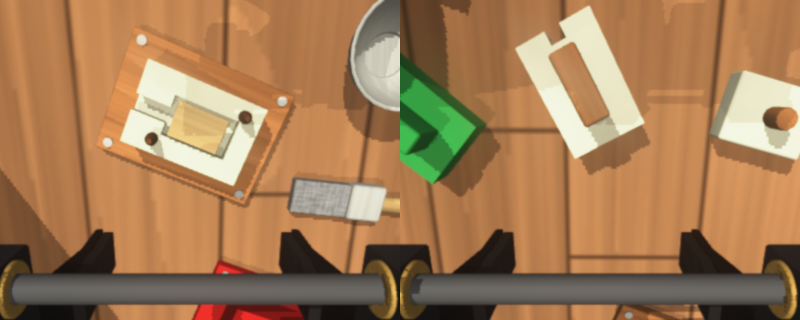

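Left half of the crop: the base, its notch at the left end (145,105), dowels at (151,138) and (245,117). Right half: the top block, its notch at the upper end (555,45) and its rib centred at (580,83). Next I measure both.

```bash
python3 - <<'E'
from h import *
def white(f,x0,y0,x1,y1,t):
    im=f['image']; hsv=cv2.cvtColor(im,cv2.COLOR_RGB2HSV)
    m=((hsv[...,1]<70)&(hsv[...,2]>t)).astype(np.uint8); k=np.zeros_like(m);k[y0:y1,x0:x1]=m[y0:y1,x0:x1]; 
    n,l,st,_=cv2.connectedComponentsWithStats(k); i=1+np.argmax(st[1:,4]); return (l==i).astype(np.uint8),hsv
for nm,box,z,t in [('wbase',(220,50,400,195),.056,170),('wtop',(230,0,370,170),.036,170)]:
    f=load(nm); m,hsv=white(f,*box,t)
    cs=max(cv2.findContours(m,cv2.RETR_EXTERNAL,cv2.CHAIN_APPROX_NONE)[0],key=cv2.contourArea)
    W=onz(f,cs[:,0,:],z)[:,:2]
    r=cv2.minAreaRect((W*1000).astype(np.float32)); print(nm,m.sum(),[np.round(v,1) for v in r]); print(np.round(cv2.boxPoints(r),1).tolist())
    np.save('pics/'+nm+'_W.npy',W)
    # brown parts inside the hull
    h=np.zeros_like(m); cv2.fillConvexPoly(h,cv2.convexHull(cs),1)
    b=((hsv[...,1]>90)&(h>0)).astype(np.uint8)
    n,l,st,c=cv2.connectedComponentsWithStats(b)
    for i in range(1,n):
        if st[i,4]>15:
            q=np.argwhere(l==i)[:,::-1]; zz=.076 if nm=='wtop' else .064
            rr=cv2.minAreaRect((onz(f,q,zz)[:,:2]*1000).astype(np.float32))
            print('  brown',st[i,4],c[i].round(1),[np.round(v,1) for v in rr], f['image'][l==i].mean(0).round())
E
```

```text
wbase 7959 [array([550.1, -97.1]), array([ 80. , 120.3]), np.float64(67.8)]
[[479.29998779296875, -111.5], [590.7000122070312, -156.89999389648438], [620.9000244140625, -82.80000305175781], [509.5, -37.400001525878906]]
  brown 62 [254.5 100.4] [array([497.2, -74.3]), array([17.1,  3.1]), np.float64(68.3)] [227. 163. 103.]
  brown 1976 [317.2 127.6] [array([554.7, -98.8]), array([34.6, 50.2]), np.float64(67.9)] [222. 188. 122.]
  brown 115 [364.8 116.7] [array([598.5, -88.3]), array([10.4, 10. ]), np.float64(0.1)] [101.  72.  49.]
  brown 113 [270.8 138.4] [array([ 510.5, -108.8]), array([10.6, 10.3]), np.float64(0.1)] [98. 69. 47.]
wtop 7668 [array([441.2, 259.3]), array([ 80.2, 120.2]), np.float64(27.8)]
[[377.70001220703125, 293.79998779296875], [433.70001220703125, 187.39999389648438], [504.70001220703125, 224.8000030517578], [448.6000061035156, 331.20001220703125]]
  brown 246 [274.7  33.3] [array([420.9, 300.6]), array([13.3, 12.2]), np.float64(27.9)] [163. 117.  78.]
  brown 2362 [298.8  84. ] [array([441.6, 259.5]), array([25. , 68.9]), np.float64(28.0)] [185. 132.  86.]
```

```bash
cat > plan.py <<'E'
from h import *
import sys
def plan(tx,ty,tz,yaw):  # target TCP (m) and tool-y angle (deg)
    s=robot.state(); R=np.array(s['ee_rot']); d=R.T@(np.array([tx,ty,tz])-s['tcp_pos'])*1000
    a=np.degrees(np.arctan2(R[1,1],R[0,1])); print('tcp',s['tcp_pos'].round(4),'yaw',a.round(2),'tilt',np.degrees(R[:2,2]).round(2),'gap',round(s['finger_gap'],4),'F',s['contact_force'].round(1),'t',s['clock'])
    print('shift tool mm',d.round(1),'turn z',round(-(yaw-a),2))
if __name__=='__main__': plan(*map(float,sys.argv[1:]))
E
python3 plan.py .4413 .2594 .042 27.9
```

```text
tcp [0.4569 0.1754 0.2226] yaw 0.21 tilt [ 0.02 -0.03] gap 0.087 F [-0.8 -0.  -0.2] t 1.9167
shift tool mm [ 84.2 -15.3 180.6] turn z -27.69
```

>>> apply_moves([
  [-1, 28, -5, 0, 0, 0, 0],
  [-1, 28, -5, 0, 0, 0, 0],
  [-1, 28, -5, 0, 0, 0, 0],
  [-1, 0, 0, 25, 0, 0, -6.9],
  [-1, 0, 0, 25, 0, 0, -6.9],
  [-1, 0, 0, 25, 0, 0, -6.9],
  [-1, 0, 0, 20, 0, 0, -6.9],
  [-1, 0, 0, 15, 0, 0, 0],
  [-1, 0, 0, 10, 0, 0, 0],
  [-1, 0, 0, 0, 0, 0, 0],
])

```text
clock: 2.75
tcp_pos: [0.4413, 0.2564, 0.1]
ee_rot: [[-0.461, 0.887, -0.004], [0.887, 0.461, -0.002], [0.0, -0.004, -1.0]]
contact_force: [-0.8, 0.4, -0.8]
finger_gap: 0.0867
```

```bash
python3 plan.py .4413 .2594 .042 27.9
```

```text
tcp [0.4413 0.2564 0.1   ] yaw 27.44 tilt [-0.23 -0.11] gap 0.0867 F [-0.8  0.4 -0.8] t 2.75
shift tool mm [ 2.7  1.6 58. ] turn z -0.46
```

>>> apply_moves([
  [-1, 0, 0, 20, 0, 0, 0],
  [-1, 0, 0, 15, 0, 0, 0],
  [-1, 0, 0, 10, 0, 0, 0],
  [-1, 0, 0, 8, 0, 0, 0],
  [-1, 0, 0, 5, 0, 0, 0],
  [-1, 0, 0, 0, 0, 0, 0],
  [-1, 0, 0, 0, 0, 0, 0],
  [-1, 0, 0, 0, 0, 0, 0],
  [-1, 0, 0, 0, 0, 0, 0],
  [-1, 0, 0, 0, 0, 0, 0],
])

```text
clock: 3.58
tcp_pos: [0.4427, 0.2585, 0.0452]
ee_rot: [[-0.463, 0.886, 0.001], [0.886, 0.463, 0.0], [-0.0, 0.001, -1.0]]
contact_force: [-1.1, -0.2, -0.3]
finger_gap: 0.0868
```

```bash
python3 plan.py .4413 .2594 .042 27.9
```

```text
tcp [0.4427 0.2585 0.0452] yaw 27.6 tilt [0.06 0.03] gap 0.0868 F [-1.1 -0.2 -0.3] t 3.5833
shift tool mm [ 1.4 -0.8  3.2] turn z -0.3
```

>>> apply_moves([
  [-1, 1.4, -0.8, 2, 0, 0, -0.3],
  [-1, 0, 0, 0, 0, 0, 0],
  [1, 0, 0, 0, 0, 0, 0],
  [1, 0, 0, 0, 0, 0, 0],
  [1, 0, 0, 0, 0, 0, 0],
  [1, 0, 0, 0, 0, 0, 0],
  [1, 0, 0, 0, 0, 0, 0],
  [1, 0, 0, 0, 0, 0, 0],
  [1, 0, 0, 0, 0, 0, 0],
  [1, 0, 0, 0, 0, 0, 0],
], newtons=60)

```text
clock: 4.42
tcp_pos: [0.4409, 0.2591, 0.0425]
ee_rot: [[-0.468, 0.884, -0.0], [0.884, 0.468, 0.0], [0.0, -0.0, -1.0]]
contact_force: [0.4, -0.5, -0.2]
finger_gap: 0.0418
```

```bash
python3 plan.py .4413 .2594 .042 27.9
```

```text
tcp [0.4409 0.2591 0.0425] yaw 27.9 tilt [-0.  0.] gap 0.0418 F [ 0.4 -0.5 -0.2] t 4.4167
shift tool mm [0.  0.5 0.5] turn z -0.0
```

Still closing, so I wait.

>>> apply_moves([
  [1, 0, 0, 0, 0, 0, 0],
  [1, 0, 0, 0, 0, 0, 0],
  [1, 0, 0, 0, 0, 0, 0],
  [1, 0, 0, 0, 0, 0, 0],
  [1, 0, 0, 0, 0, 0, 0],
  [1, 0, 0, 0, 0, 0, 0],
  [1, 0, 0, 0, 0, 0, 0],
  [1, 0, 0, -15, 0, 0, 0],
  [1, 0, 0, -15, 0, 0, 0],
  [1, 0, 0, -15, 0, 0, 0],
])

```text
clock: 5.25
tcp_pos: [0.4393, 0.2585, 0.0867]
ee_rot: [[-0.468, 0.884, -0.003], [0.884, 0.468, -0.001], [0.0, -0.004, -1.0]]
contact_force: [0.6, 0.1, -4.2]
finger_gap: 0.0255
```

>>> apply_moves([
  [1, 0, 0, -20, 0, 0, 0],
  [1, 0, 0, -20, 0, 0, 0],
  [1, 0, 0, -20, 0, 0, 0],
  [1, 0, 0, -20, 0, 0, 0],
  [1, 0, 0, -15, 0, 0, 0],
  [1, 0, 0, 0, 0, 0, 0],
  [1, 0, 0, 0, 0, 0, 0],
  [1, 0, 0, 0, 0, 0, 0],
  [1, 0, 0, 0, 0, 0, 0],
  [1, 0, 0, 0, 0, 0, 0],
])

```text
clock: 6.08
tcp_pos: [0.4398, 0.2587, 0.1808]
ee_rot: [[-0.468, 0.884, -0.003], [0.884, 0.468, -0.001], [0.0, -0.003, -1.0]]
contact_force: [-0.3, -0.3, -3.6]
finger_gap: 0.0254
```

```bash
python3 - <<'E'
from plan import *
# block at grasp: (441.3,259.4), TCP (.4409,.2591); jaws centre the block across (tool y); offset along block x kept
plan(.5501,-.0971,.1825,67.9)
f=grab('wrist','held')
b=load('held')['image']; cv2.imwrite('pics/c3.png',b[:,:,::-1])
E
```

```text
tcp [0.4398 0.2587 0.1808] yaw 27.9 tilt [-0.17 -0.07] gap 0.0254 F [-0.3 -0.3 -3.6] t 6.0833
shift tool mm [-366.1  -69.    -1.7] turn z -40.0
```

View pics/c3.png

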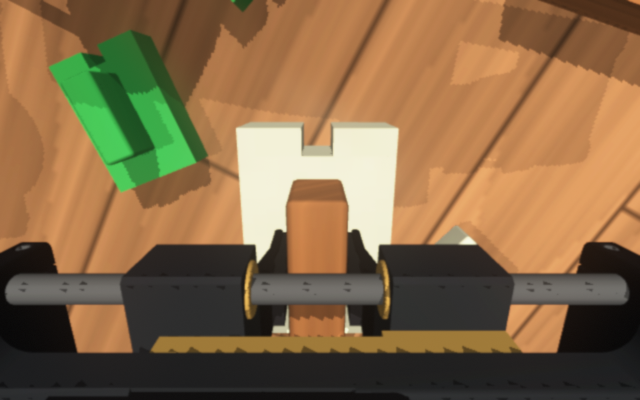

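The block hangs level and square. Its notch is at (317,140), on the tool's +x side as computed. Next I carry it over the base.

>>> apply_moves([
  [1, -20, -4, 0, 0, 0, 0],
  [1, -36, -7, 0, 0, 0, 0],
  [1, -40, -7, 0, 0, 0, 0],
  [1, -40, -7, 0, 0, 0, 0],
  [1, -40, -7, 0, 0, 0, 0],
  [1, -40, -7, 0, 0, 0, 0],
  [1, -40, -7, 0, 0, 0, 0],
  [1, -40, -8, 0, 0, 0, 0],
  [1, -40, -8, 0, 0, 0, 0],
  [1, -30, -7, 0, 0, 0, 0],
])

```text
clock: 6.97
tcp_pos: [0.5514, -0.0998, 0.1819]
ee_rot: [[-0.467, 0.884, -0.0], [0.884, 0.467, -0.001], [-0.001, -0.001, -1.0]]
contact_force: [0.2, -0.0, -3.1]
finger_gap: 0.0255
```

>>> apply_moves([
  [1, 0, 0, 0, 0, 0, -6],
  [1, 0, 0, 0, 0, 0, -7],
  [1, 0, 0, 0, 0, 0, -7],
  [1, 0, 0, 0, 0, 0, -7],
  [1, 0, 0, 0, 0, 0, -7],
  [1, 0, 0, 0, 0, 0, -6],
  [1, 0, 0, 0, 0, 0, 0],
  [1, 0, 0, 0, 0, 0, 0],
  [1, 0, 0, 0, 0, 0, 0],
  [1, 0, 0, 0, 0, 0, 0],
])

```text
clock: 7.8
tcp_pos: [0.551, -0.0965, 0.1823]
ee_rot: [[-0.926, 0.378, -0.0], [0.378, 0.926, 0.0], [0.0, 0.0, -1.0]]
contact_force: [0.2, -0.1, -3.9]
finger_gap: 0.0255
```

```bash
python3 - <<'E'
from plan import *
plan(.5501,-.0971,.1485,67.9)
E
```

```text
tcp [ 0.551  -0.0965  0.1823] yaw 67.78 tilt [-0.02  0.01] gap 0.0255 F [ 0.2 -0.1 -3.9] t 7.8
shift tool mm [ 0.6 -0.9 33.8] turn z -0.12
```

>>> apply_moves([
  [1, 0.6, -0.9, 10, 0, 0, -0.1],
  [1, 0, 0, 15, 0, 0, 0],
  [1, 0, 0, 15, 0, 0, 0],
  [1, 0, 0, 8, 0, 0, 0],
  [1, 0, 0, 4, 0, 0, 0],
  [1, 0, 0, 0, 0, 0, 0],
  [1, 0, 0, 0, 0, 0, 0],
  [1, 0, 0, 0, 0, 0, 0],
  [1, 0, 0, 0, 0, 0, 0],
  [1, 0, 0, 0, 0, 0, 0],
])

```text
clock: 8.63
tcp_pos: [0.5508, -0.0974, 0.1314]
ee_rot: [[-0.927, 0.375, 0.001], [0.375, 0.927, -0.0], [-0.002, 0.0, -1.0]]
contact_force: [-0.0, -0.9, -4.5]
finger_gap: 0.0255
```

```bash
python3 - <<'E'
from plan import *
plan(.5501,-.0971,.0985,67.9)
s=grab('scene','s2')['image'];d=grab('side','d2')['image'];w=grab('wrist','w2')['image']
r=lambda i,x,y:cv2.resize(i[y:y+100,x:x+130],None,fx=3,fy=3,interpolation=cv2.INTER_CUBIC)
a=np.hstack([r(s,250,165),r(d,278,170)]); b=np.zeros((300,780,3),np.uint8); b[:,:520]=w[:300,60:580]
cv2.imwrite('pics/c4.png',np.vstack([a,b])[:,:,::-1])
E
```

```text
tcp [ 0.5508 -0.0974  0.1314] yaw 68.0 tilt [ 0.08 -0.03] gap 0.0255 F [-0.  -0.9 -4.5] t 8.6333
shift tool mm [ 0.8 -0.  32.9] turn z 0.1
```

View pics/c4.png

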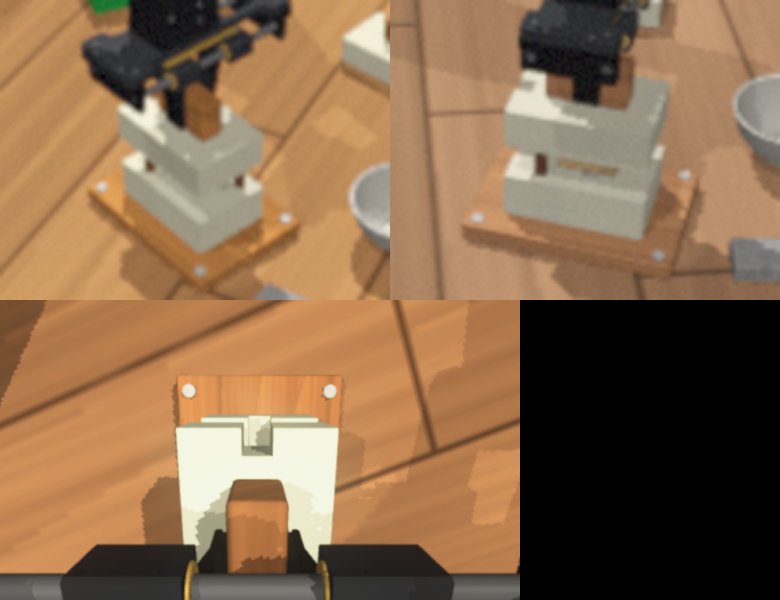

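Both notches are at the same end: wrist crop (257,440), the block's over the base's at (260,420). Both dowels stand under the block. The wrist view hints at a small sideways offset, so I measure it before lowering.

```bash
python3 - <<'E'
from plan import *
f=load('w2'); im=f['image']; hsv=cv2.cvtColor(im,cv2.COLOR_RGB2HSV)
m=(hsv[...,1]<80)&(hsv[...,2]>120)
R=np.array(robot.state()['ee_rot']);t=robot.state()['tcp_pos']
def tool(uv,z): return ((onz(f,uv,z)-t)@R*1000)[:,:2].round(2)
for r in range(112,160,2):
    c=np.flatnonzero(m[r,220:420])+220; print(r,(c.min(),c.max()) if len(c) else None,end=' ')
print()
zt=t[2]-.0425+.036
for c in range(245,400,8):
    q=np.flatnonzero(m[100:200,c])+100; print(c,q.min() if len(q) else None,end=' ')
# bolts
g=m[60:105].astype(np.uint8); n,l,s,ce=cv2.connectedComponentsWithStats(g)
print(); 
for i in range(1,n):
    if 20<s[i,4]<400 and 220<ce[i][0]<420: print('bolt',ce[i]+[0,60],tool(ce[i]+[0,60],.018))
for r in (119,120): 
    c=np.flatnonzero(m[r,220:420])+220; print('base row',r,tool([[c.min()-.5,r],[c.max()+.5,r]],.056))
for r in (134,140,150,160):
    c=np.flatnonzero(m[r,220:420])+220; print('top row',r,tool([[c.min()-.5,r],[c.max()+.5,r]],zt))
# expected base end corners in pixel & old base corners
for nm,z in(('wbase_W',.056),): pass
print('old base corners now at px',proj(f,[[.4793,-.1115,.056],[.5095,-.0374,.056]]).round(1))
E
```

```text
112 None 114 None 116 (np.int64(266), np.int64(371)) 118 (np.int64(262), np.int64(377)) 120 (np.int64(261), np.int64(377)) 122 (np.int64(261), np.int64(377)) 124 (np.int64(246), np.int64(387)) 126 (np.int64(241), np.int64(392)) 128 (np.int64(236), np.int64(397)) 130 (np.int64(236), np.int64(398)) 132 (np.int64(236), np.int64(398)) 134 (np.int64(236), np.int64(398)) 136 (np.int64(236), np.int64(397)) 138 (np.int64(236), np.int64(397)) 140 (np.int64(237), np.int64(397)) 142 (np.int64(237), np.int64(397)) 144 (np.int64(237), np.int64(397)) 146 (np.int64(237), np.int64(397)) 148 (np.int64(237), np.int64(397)) 150 (np.int64(237), np.int64(396)) 152 (np.int64(237), np.int64(396)) 154 (np.int64(237), np.int64(396)) 156 (np.int64(238), np.int64(396)) 158 (np.int64(238), np.int64(396)) 
245 125 253 123 261 119 269 115 277 115 285 115 293 115 301 115 309 115 317 115 325 115 333 115 341 115 349 115 357 115 365 115 373 117 381 123 389 125 397 128 
bolt [248.62589928  90.14388489] [[ 78.8  -54.36]]
bolt [389.29496403  90.85611511] [[78.3  55.25]]
base row 119 [[ 59.63 -39.96]
 [ 59.66  40.49]]
base row 120 [[ 58.96 -39.99]
 [ 58.99  40.53]]
top row 134 [[ 57.48 -41.53]
 [ 57.51  39.24]]
top row 140 [[ 54.52 -41.23]
 [ 54.54  38.95]]
top row 150 [[ 49.51 -41.57]
 [ 49.54  38.79]]
top row 160 [[ 44.42 -41.41]
 [ 44.44  39.14]]
old base corners now at px [[260.6 117.4]
 [377.1 117.8]]
```

The bases of both faces agree along x to 0.1 mm. Across the jaws the block sits 1.4 mm to the tool's −y of the base, so I correct by +1.4 mm and lower onto the dowels.

>>> apply_moves([
  [1, 0, 1.4, 0, 0, 0, 0.1],
  [1, 0, 0, 0, 0, 0, 0],
  [1, 0, 0, 4, 0, 0, 0],
  [1, 0, 0, 4, 0, 0, 0],
  [1, 0, 0, 4, 0, 0, 0],
  [1, 0, 0, 4, 0, 0, 0],
  [1, 0, 0, 3, 0, 0, 0],
  [1, 0, 0, 0, 0, 0, 0],
  [1, 0, 0, 0, 0, 0, 0],
  [1, 0, 0, 0, 0, 0, 0],
])

```text
clock: 9.62
tcp_pos: [0.5508, -0.096, 0.1116]
ee_rot: [[-0.927, 0.376, 0.0], [0.376, 0.927, -0.0], [-0.0, -0.0, -1.0]]
contact_force: [-0.2, -0.3, -3.6]
finger_gap: 0.0253
```

```bash
python3 - <<'E'
from plan import *
plan(.5501,-.0971,.0985,67.9); print(robot.state()['ft_torque'].round(2))
E
```

```text
tcp [ 0.5508 -0.096   0.1116] yaw 67.9 tilt [ 0. -0.] gap 0.0253 F [-0.2 -0.3 -3.6] t 9.6167
shift tool mm [ 0.2 -1.3 13.1] turn z -0.0
[ 0.12 -0.02 -0.02]
```

No side force with about 11 mm of dowel engaged, so I continue slowly.

>>> apply_moves([
  [1, 0, 0, 2, 0, 0, 0],
  [1, 0, 0, 2, 0, 0, 0],
  [1, 0, 0, 2, 0, 0, 0],
  [1, 0, 0, 1, 0, 0, 0],
  [1, 0, 0, 1, 0, 0, 0],
  [1, 0, 0, 1, 0, 0, 0],
  [1, 0, 0, 1, 0, 0, 0],
  [1, 0, 0, 0, 0, 0, 0],
  [1, 0, 0, 0, 0, 0, 0],
  [1, 0, 0, 0, 0, 0, 0],
])

```text
clock: 10.45
tcp_pos: [0.5511, -0.096, 0.1024]
ee_rot: [[-0.927, 0.376, 0.001], [0.376, 0.927, -0.0], [-0.001, -0.0, -1.0]]
contact_force: [-2.5, 0.4, 4.7]
finger_gap: 0.0254
```

```bash
python3 - <<'E'
from plan import *
plan(.5501,-.0971,.0985,67.9); print(robot.state()['ft_torque'].round(2))
E
```

```text
tcp [ 0.5511 -0.096   0.1024] yaw 67.91 tilt [ 0.04 -0.02] gap 0.0254 F [-2.5  0.4  4.7] t 10.45
shift tool mm [ 0.5 -1.4  3.9] turn z 0.01
[ 0.27  0.55 -0.04]
```

The plate is pushing back (about 8.5 N). Next I press to closure.

>>> apply_moves([
  [1, 0, 0, 1, 0, 0, 0],
  [1, 0, 0, 1, 0, 0, 0],
  [1, 0, 0, 1, 0, 0, 0],
  [1, 0, 0, 1, 0, 0, 0],
  [1, 0, 0, 1, 0, 0, 0],
  [1, 0, 0, 0, 0, 0, 0],
  [1, 0, 0, 0, 0, 0, 0],
  [1, 0, 0, 0, 0, 0, 0],
  [1, 0, 0, 0, 0, 0, 0],
  [1, 0, 0, 0, 0, 0, 0],
])

```text
clock: 11.28
tcp_pos: [0.5511, -0.096, 0.0986]
ee_rot: [[-0.927, 0.376, 0.001], [0.376, 0.927, -0.0], [-0.001, -0.0, -1.0]]
contact_force: [-7.4, 1.5, 13.8]
finger_gap: 0.0254
```

```bash
python3 - <<'E'
from plan import *
plan(.5501,-.0971,.0985,67.9); print(robot.state()['ft_torque'].round(2))
E
```

```text
tcp [ 0.5511 -0.096   0.0986] yaw 67.91 tilt [ 0.04 -0.02] gap 0.0254 F [-7.4  1.5 13.8] t 11.2833
shift tool mm [ 0.5 -1.4  0.1] turn z 0.01
[0.43 1.26 0.  ]
```

A 7.4 N side load acts along tool +x, so I ease 0.7 mm that way and press further.

>>> apply_moves([
  [1, 0.7, 0, 0, 0, 0, 0],
  [1, 0, 0, 0, 0, 0, 0],
  [1, 0, 0, 1, 0, 0, 0],
  [1, 0, 0, 1, 0, 0, 0],
  [1, 0, 0, 0, 0, 0, 0],
  [1, 0, 0, 0, 0, 0, 0],
  [1, 0, 0, 0, 0, 0, 0],
  [1, 0, 0, 0, 0, 0, 0],
  [1, 0, 0, 0, 0, 0, 0],
  [1, 0, 0, 0, 0, 0, 0],
])

```text
clock: 12.12
tcp_pos: [0.5511, -0.096, 0.0985]
ee_rot: [[-0.927, 0.376, 0.002], [0.376, 0.927, -0.001], [-0.002, -0.0, -1.0]]
contact_force: [-11.8, 3.7, 23.8]
finger_gap: 0.0256
```

```bash
python3 - <<'E'
from plan import *
plan(.5501,-.0971,.0985,67.9); print(robot.state()['ft_torque'].round(2))
E
```

```text
tcp [ 0.5511 -0.096   0.0985] yaw 67.92 tilt [ 0.11 -0.06] gap 0.0256 F [-11.8   3.7  23.8] t 12.1167
shift tool mm [ 0.5 -1.4 -0. ] turn z 0.02
[ 0.54  1.95 -0.03]
```

z has stopped at the expected closed height (0.0985) while the force rises, so the halves are meeting hard. I add a little more push, ease sideways, then check visually.

>>> apply_moves([
  [1, 0.8, 0, 0, 0, 0, 0],
  [1, 0, 0, 0.8, 0, 0, 0],
  [1, 0, 0, 0, 0, 0, 0],
  [1, 0, 0, 0, 0, 0, 0],
  [1, 0, 0, 0, 0, 0, 0],
  [1, 0, 0, 0, 0, 0, 0],
  [1, 0, 0, 0, 0, 0, 0],
  [1, 0, 0, 0, 0, 0, 0],
  [1, 0, 0, 0, 0, 0, 0],
  [1, 0, 0, 0, 0, 0, 0],
])

```text
clock: 12.95
tcp_pos: [0.5511, -0.096, 0.0985]
ee_rot: [[-0.927, 0.376, 0.004], [0.376, 0.927, -0.002], [-0.004, -0.0, -1.0]]
contact_force: [-9.8, 2.3, 26.4]
finger_gap: 0.0255
```

```bash
python3 - <<'E'
from plan import *
plan(.5501,-.0971,.0985,67.9); print(robot.state()['ft_torque'].round(2))
s=grab('scene','s3')['image'];d=grab('side','d3')['image'];w=grab('wrist','w3')['image']
r=lambda i,x,y:cv2.resize(i[y:y+100,x:x+130],None,fx=3,fy=3,interpolation=cv2.INTER_CUBIC)
a=np.hstack([r(s,250,170),r(d,278,175)]); b=np.zeros((300,780,3),np.uint8); b[:,:520]=w[:300,60:580]
cv2.imwrite('pics/c5.png',np.vstack([a,b])[:,:,::-1])
plan(.5501,-.0971,.0985,67.9)
E
```

```text
tcp [ 0.5511 -0.096   0.0985] yaw 67.92 tilt [ 0.2  -0.09] gap 0.0255 F [-9.8  2.3 26.4] t 12.95
shift tool mm [ 0.5 -1.4 -0. ] turn z 0.02
[0.44 1.99 0.01]
tcp [ 0.5511 -0.096   0.0985] yaw 67.92 tilt [ 0.21 -0.09] gap 0.0258 F [-10.4   2.9  27. ] t 13.1
shift tool mm [ 0.5 -1.4 -0. ] turn z 0.02
```

View pics/c5.png

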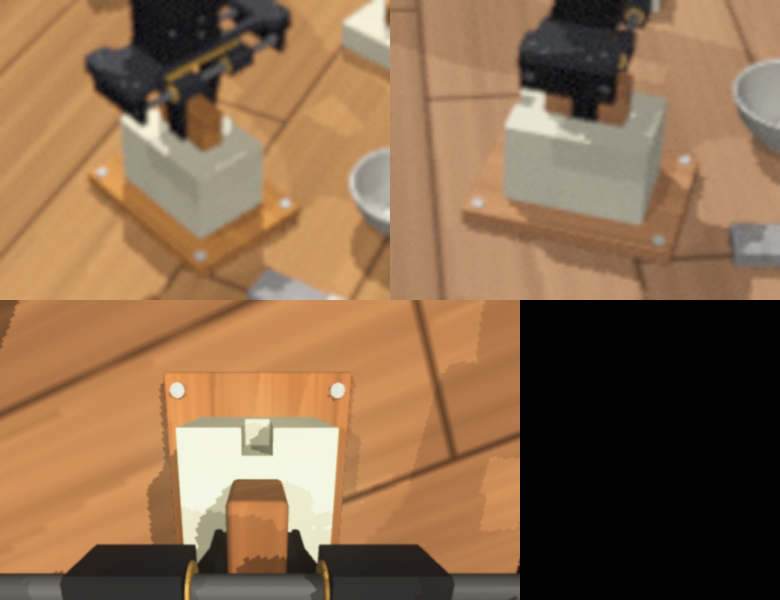

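The mould is shut: no seam in the scene (195,170) or side (585,155) crops. The notches line up at wrist (257,435) and the faces are flush all round. The push is steady, so I hand in while holding.

```bash
python3 -c "
from h import *
print(order.sign_off()); s=robot.state(); print(s['clock'],s['tcp_pos'],s['contact_force'],s['finger_gap'])"
```

```text
the job is handed in; nothing more can be done
None
the job is handed in; nothing more can be done
```

The top half is on the dowels with both notches at the same end, pressed shut and still held. I handed the job in at about 13 s; no verdict is reported.

**What I did:** I gripped the white top half by its rib at 60 N, turned it 40° and lowered it. A wrist-camera check showed it 1.4 mm off across the jaws, so I corrected that first. I then pressed against the knock-out plate until the height stopped changing.

**Last checks:**
- **Closure:** the tool height was 0.0985 m, exactly the closed height expected from the grasp, so there was no sign of the rib slipping. The pictures showed no seam between the halves and the notches in line.
- **Force:** the push read about 27 N up on the tool, 31 N counting the block's weight. Less the 12 N spring, that leaves about 18 N between the halves.
- **Grip and level:** the gripper was still closed on the rib at about 25.5 mm, and the tool was tilted 0.2°.
- **Bystanders:** the arm passed above all of them. The last crops show the bowl and part of the brush and other half apparently in place, but the cone is not in them, and I did not re-measure any.

**Did not agree:** a side force of about 10 N stayed on the tool after I eased it 1.5 mm. I took it for arm compliance or dowel contact. The first wrist-camera positions and the close check also differed by that 1.4 mm, which is within the camera's 2 mm calibration.

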